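# Re-hang the clear splash guard on the other suction station

## Robot

A 6-joint arm with a two-finger parallel gripper is mounted at the origin on a cart in front of the work surface, level with it; the furniture and walls round the work are solid. World frame = base frame: x ahead of the robot, y to its left, z up, the work surface at z = 0. Lengths are in mm, angles in rad, forces in N, time in s.
With the tool pointing down it reaches from about 300 to 775 mm from the base axis. Payload 14.6 kg.
Tool frame: the origin (TCP) lies between the finger pads; the fingertips stand manip.tip_reach ahead of it and the grasp point (between the pads) lies 5 mm behind it (manip.tip_reach is the distance from the TCP to the fingertips, in mm); z points along the fingers, y is the line along which they close (so a half turn about z gives the same grasp; the last joint's range is limited). The gripper opens to 94 mm and grips with 3 to 60 N. Pads are 16 mm wide; open, the fingers measure 119 mm over their backs; the gripper's body (75 mm by 177 mm) begins 78 mm behind the grasp point.
Start: joints at [1.237, 0.3, 1.521, -0, 1.321, -0.067], TCP at [145.003, 530.531, 219.446] pointing down, gripper open.
Joint ranges: [-3.03, 3.03], [-0.79, 2.21], [0.23, 2.52], [-1.04, 4.18], [0, 3.07], [-2.55, 2.55]. Speed limits (rad/s): [2.22, 2.22, 2.57, 3.14, 3.14, 3.14].

## Interface

Orientations are given as [roll, pitch, yaw] about the fixed x, y, z axes, in that order (R = Rz(yaw) Ry(pitch) Rx(roll)).
In Python, from cell import manip gives the robot as it stands. The module is installed in compiled form; this text tells all that it offers.
- The arm moves only by the shell command python3 -m creep 'ROWS' [FORCE]. ROWS is JSON, a list of rows, each a list of 3 entries, a list of its own where there are three numbers: the opening, from -1 (shut) to 1 (fully open), then the shift along the tool's x, y, z in cm, then the turn about the tool's z in units of 5 degrees (1.0 is 5 degrees). In form: [[grip, [tx, ty, tz], roll], ...]. A call has 1 to 12 rows; each row is the pose to reach, as a shift and turn from the pose commanded when the call began, along the tool's axes at that moment; what a row does not reach only later rows make up. A row lasts 1/10 s, in which the tool goes at most 50 mm and 8.59 degrees, less where a joint would pass 70% of its speed; a pose out of reach is approached as far as the arm can. A call with a gripper value outside its range is refused whole. The fingers move at their own pace and stop on an object; FORCE is the grip in N (left out, the last holds). Time passes only in rows, so rows that repeat a pose let the fingers close. It gives the time, the measured TCP pose, the force, the opening and the grip force at its end, in the units of the state.
- manip.read_state(): the state, without advancing time (a new reading comes with each control period).
- manip.camera(name): name is "side" or "top"; returns the picture (384x512x3 uint8, red, green, blue); there is no depth.
- manip.camera_params(name): a dict with "fovy" (degrees; the focal length in pixels is half the picture's height over the tangent of half this angle, whatever the lens; pixels are square), "cx", "cy" (the principal point, pixels), "origin" and "attitude" of the camera in the world. Camera axes: x right, y down, z forward; pixel columns grow to the right and rows downward; lengths in mm; the calibration is good to about 2 mm. A picture is of the moment at which its call begins. camera_params takes no time and is no camera call.
- manip.sign_off(): hands the job in; it is judged then, once.
The state is a dict: "clock": time; "joints": joint angles; "qd": joint speeds; "effort": joint torques, N m; "eef_pos": TCP position; "eef_rot": TCP orientation; "wrist_force": force on the tool from outside, world axes, zero at the start; "moment": the same for the moment, N m; "finger_gap": finger opening in mm; "finger_force": force on a finger pad.
Only numpy, scipy, OpenCV 4.12 (cv2) and the standard library are available. Lean on these libraries where they do the work, as an engineer would, in place of code of your own. Each camera call takes 0.05 s, during which the arm holds its last target. There are 200 camera calls.

## Task

The next technician grinds at the suction station that has no splash guard. Draw the sprung hinge pin by pinching the two tabs on the guard's bar together, take the guard off its station, and hang it on the other station the same way round (sprung pin on the right): bar resting down in both V cradles, fixed stub in the left ear, sprung pin snapped fully into the right ear, pane hanging free. The ears of that station have been re-set in their slots, so their height is not known exactly: lower the guard gently until you feel it rest, never force it on either station, and leave the model, the tin and the wheel box where they are.

Things in the scene. Friction and masses are not known exactly. Their poses are not given: they have to be found in the camera images.
- station_a: Suction station that carries the guard at the start: 118 x 188 mm base plate, white suction box (106 mm high, grey duct over it to 155 mm) behind, wooden bench pin in front, two side plates with steel ears. Origin on the bench below the hinge axis; x points to the suction box, y to its left, z up. Hinge axis along its y, 165 mm up. Guard home: origin on that axis at y = 0.
- station_b: The empty station, where the guard must end; same build, size, origin and axes as station_a. But its ears and cradles (both together, level) have been clamped higher or lower in their slots: its hinge axis stands anywhere from 10 mm below to 10 mm above 165 mm. This is not in the measured pose.
- b_left_ear (a point): On station_b (a nominal point: 165 mm up, true height up to 10 mm off): middle of the left ear's inner face, y = +70 mm. Ears are 5 mm thick, 34 mm wide, top 12 mm above the axis, each with a 9 mm through hole on the axis. Below the hole a V cradle (90 degree V open upward, arms to 15 mm either side and 3 mm above the axis) juts 15 mm inward; the guard's bar lies in it.
- b_right_ear (a point): The same point at the right ear's inner face, y = -86 mm; its V cradle juts 23 mm inward. Station_a has the same ears at the same places, at true height.
- guard: Splash guard, 0.19 to 0.33 kg. Origin in the middle of its round bar (14 mm thick, 140 mm long, on the hinge axis); y along the bar to the left, z up when the pane hangs straight. Left end: fixed stub 6 mm thick, 5 mm long. Clear pane below, 94 mm wide, 4 mm thick, reaching 96 mm under the axis. To drop in or lift out, draw the pin fully and stand 5 to 11 mm right of home (best y = -8 mm).
- guard_fixed_tab (a point): Fixed pinch tab on the bar, 18 mm wide (guard x), 6 mm thick (y), top 37 mm above the axis. The point: its middle, guard y = +8.5 mm, 22 mm above the axis.
- guard_pin_tab (a point): Sliding pinch tab of the hinge pin, same size and height: middle at guard y = -25.5 mm with the pin home, -8.5 mm fully drawn (pair then 23 mm wide over all, centred on the guard). Pinched about the middle of both tabs as they stand at home, the pin is drawn and the guard carried 8.5 mm right by itself.
- hinge_pin (a joint): Sprung pin at the bar's right end, slides along the bar. 0: home, collar against right ear, 6 mm thick 5 mm long tip in its hole; 0.017: drawn to the stop; -0.002: fully out in free air. Spring 6 N home, 11 N drawn. Let out with the bar in the cradles, it enters its hole and pushes the guard left until home. Let out more than some 2 mm higher, it jams askew between the ears.
- die_model: Bystander: yellow and white dental working model, 56 x 66 x 49 mm, on the bench behind the stations; origin in its underside.
- tin: Bystander: round tin, 64 mm across, 22 mm high, on the bench at the far right; origin in its underside.
- wheel_box: Bystander: small flat clear-lidded box, 36 x 50 x 16 mm, on the bench at the right, in front of the drum machine; origin in its underside.

How it is judged (in metres and radians):
On the way:
1. the pin is drawn and the guard lifted at least 30 mm clear of its station's cradles (z of guard in the frame of station_a above 0.195 m), for 0.2 s.
At the end, for the whole second after the job is handed in: The guard hangs at rest on the station that was empty, same way round: level bar in both cradles within 3 mm of home lengthwise and crosswise, fixed stub in the left ear, sprung pin snapped home in the right ear (joint under 3 mm), pane within 0.3 rad of straight down (x of guard in the frame of station_b between -0.003 and 0.003 m and y of guard in the frame of station_b between -0.003 and 0.003 m and z of guard in the frame of station_b between 0.1525 and 0.1775 m and angle between the y axis of guard and the y axis of station_b, either way round below 0.03 rad and angle between guard's own z axis and vertical below 0.3 rad and value of joint hinge_pin between -0.0012 and 0.003 m and contact force between guard and station_b above 0.5 N and linear speed of guard below 0.02 m/s and angular speed of guard below 0.3 rad/s); the robot touches nothing.
It fails at once if the guard is pressed, rammed or jammed against the empty station with more than 30 N (all contacts together) (contact force between guard and station_b above 30 N).
It fails at once if the guard is wrenched or pressed against the station it hangs on with more than 60 N (all contacts together) (contact force between guard and station_a above 60 N).
It fails at once if the model, the tin or the wheel box is moved by more than 15 mm (distance of any of die_model, tin, wheel_box from where it was at the start of the episode above 0.015 m).
It also fails if it takes over 42 s, if anything falls off the work surface, if the arm or the gripper's body presses on something with over 40 N, if the wrist force passes 120 N, or if a joint passes its speed limit or range.

## Working session

There is one attempt and no reset: what is moved stays moved. The work goes in short steps, Python scripts to look and compute and a shell command to move; the robot and the scene stay as the last step left them, time stands still between calls to the robot, and variables do not carry over. Pictures are saved under pics/ and viewed, at most 10 in all, crops included, and the job is handed in when it is done.

```bash
mkdir -p pics
cat > h.py <<'E'
import numpy as np, cv2
from cell import manip
from scipy.spatial.transform import Rotation as R
def snap(n,f):
    im=manip.camera(n); cv2.imwrite('pics/'+f,im[:,:,::-1]); return im
E
python3 - <<'E'
from h import *
for n in('side','top'):
    snap(n,n+'0.png'); print(n,manip.camera_params(n))
print(manip.read_state(),manip.tip_reach)
a=cv2.imread('pics/side0.png');b=cv2.imread('pics/top0.png')
E
```

```text
side {'fovy': 56.015906183797945, 'cx': 256.567402375899, 'cy': 185.7518649100753, 'origin': array([459.27225958, 823.75787716, 520.21695279]), 'attitude': array([-2.01679243, -0.02322908, -3.03644941])}
top {'fovy': 43.1586811854482, 'cx': 260.175514011868, 'cy': 195.32265695626424, 'origin': array([ 369.777311  ,    4.67084759, 1322.53227833]), 'attitude': array([-3.00947087,  0.01313559, -1.59889625])}
{'clock': 0.1, 'joints': array([ 1.23743064e+00,  3.00375459e-01,  1.52151840e+00, -2.04224910e-05,
        1.32070420e+00, -6.65873242e-02]), 'qd': array([ 0.00052539, -0.00093362, -0.00135852,  0.00010536,  0.0023648 ,
        0.00157023]), 'effort': array([-8.79499948e-04, -5.32643759e+01, -3.53282619e+01,  7.08722323e-02,
        2.33949552e-02, -7.68922837e-05]), 'eef_pos': array([144.92180721, 530.33269174, 218.965302  ]), 'eef_rot': array([-3.14058816e+00, -4.71594567e-05,  2.87481933e+00]), 'wrist_force': array([ 0.59835605,  0.13585315, -0.08271973]), 'moment': array([ 0.00313739,  0.05297708, -0.02684244]), 'finger_force': 0.0, 'finger_gap': 94.34110982430879} 14.0
```

View pics/side0.png

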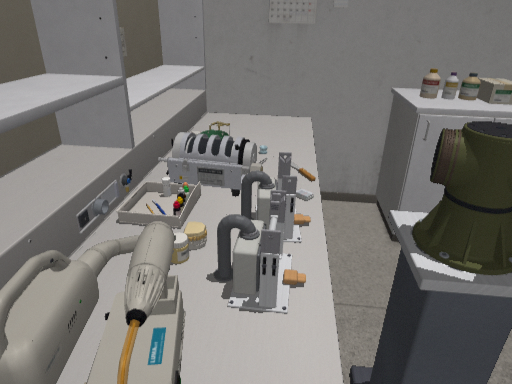

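View pics/top0.png

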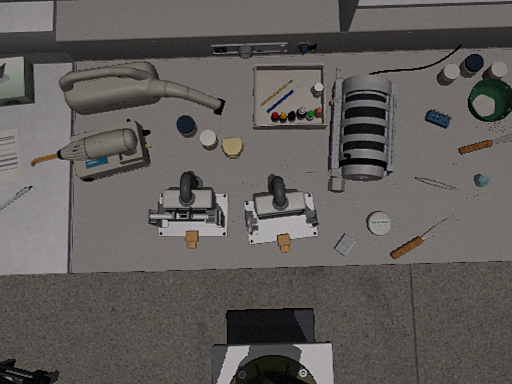

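The top view shows the left station at about (190,213) carrying a bar, the guard. The right one at (282,215) looks empty. The die model is at (232,147), the tin at (379,223) and the box at (345,244). I'll enlarge both stations.

Run:
```python
import cv2,numpy as np
b=cv2.imread('pics/top0.png')[165:265,140:330]
b=cv2.resize(b,None,fx=4.2,fy=4.2,interpolation=cv2.INTER_CUBIC)[:, :798]
cv2.imwrite('pics/c1.png',b)
a=cv2.imread('pics/side0.png')[145:310,210:325]
cv2.imwrite('pics/c2.png',cv2.resize(a,None,fx=3.6,fy=3.6,interpolation=cv2.INTER_CUBIC))
```

```text
(no output)
```

View pics/c1.png

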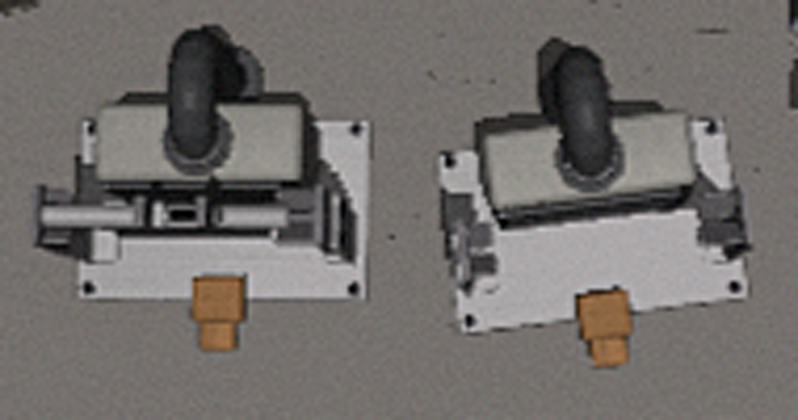

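View pics/c2.png

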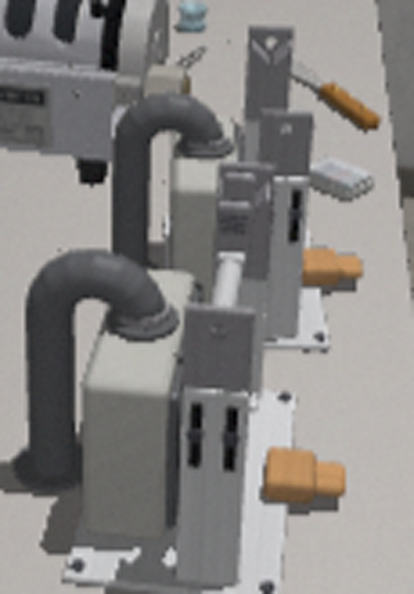

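The crop shows A's bar along row 214, from column 42 to about 290, with the tabs near columns 150 and 205. Station B has empty ears at (455,210) and (718,205). Plate screws are visible on both stations. Next I'll refine the screws and the bar by code.

```bash
cat >> h.py <<'E'
def ray(n,uv,z):
    p=manip.camera_params(n); f=192/np.tan(np.radians(p['fovy']/2))
    M=R.from_euler('xyz',p['attitude']).as_matrix()
    d=M@np.array([(uv[0]-p['cx'])/f,(uv[1]-p['cy'])/f,1]); o=p['origin']
    return (o+d*(z-o[2])/d[2])[:2]
def proj(n,P):
    p=manip.camera_params(n); f=192/np.tan(np.radians(p['fovy']/2))
    M=R.from_euler('xyz',p['attitude']).as_matrix()
    c=M.T@(np.array(P,float)-p['origin']); return np.array([p['cx']+f*c[0]/c[2],p['cy']+f*c[1]/c[2]])
E
python3 - <<'E'
from h import *
np.set_printoptions(precision=1,suppress=True)
g=cv2.imread('pics/top0.png',0).astype(float)
def dot(c):
    u,v=c[0]/4.2+140-.4,c[1]/4.2+165-.4
    u0,v0=round(u),round(v); w=g[v0-2:v0+3,u0-2:u0+3]; k=np.clip(np.median(w)-15-w,0,None)
    yy,xx=np.mgrid[v0-2:v0+3,u0-2:u0+3]; return (xx*k).sum()/k.sum(),(yy*k).sum()/k.sum()
S={'A':[(90,128),(356,129),(355,288),(88,288)],'B':[(450,161),(711,128),(735,287),(471,320)]}
for n,s in S.items():
    px=np.array([dot(c) for c in s]); w=np.array([ray('top',p,8) for p in px])
    ex=(w[0]+w[1]-w[2]-w[3]); ey=(w[0]+w[3]-w[1]-w[2])
    print(n,px.tolist(),'\n',w,w.mean(0),'len',np.linalg.norm(ex)/2,np.linalg.norm(ey)/2,'yaw',np.arctan2(ex[1],ex[0]),np.arctan2(-ey[0],ey[1]))
print(g[208:224,145:216:1].astype(int)[:, ::2])
w=lambda c,z:ray('top',(c[0]/4.2+139.6,c[1]/4.2+164.6),z)
print('bar',w((42,215),165),w((290,215),165))
E
```

```text
A [[161.3949843260188, 194.72413793103448], [224.30603448275863, 195.28879310344828], [223.7442996742671, 233.3827361563518], [160.59615384615384, 233.09294871794873]] 
 [[554.6 287.5]
 [547.9 115.1]
 [444.  118.5]
 [449.7 289.8]] [499.1 202.7] len 104.48247826918566 171.98645032367904 yaw -0.027424574322846965 -0.03614675525543077
B [[246.3785166240409, 202.42071611253198], [308.7104247104247, 194.55212355212356], [314.4430176565008, 232.85072231139648], [251.34117647058824, 240.91764705882352]] 
 [[ 526.5   55.2]
 [ 543.1 -115.4]
 [ 438.3 -126.6]
 [ 421.5   44.3]] [482.4 -35.6] len 105.42528659151226 171.59213490101934 yaw 0.10450957984422324 0.09744531967063515
[[110 117 108 114 120 117  99  56  71  58  51  42  41  45  44  38   9  43
   42  45  41  47  41  17  51  51  43  43  43  41  48  10   8  28  27  52]
 [111 109  63  96 110 110 101  58  72  74  94  70  73  68  72  64  22  74
   70  76  73  74  25  21  78  75  79  75  76  81  80  23  24  26  37  88]
 [111 107  63  72  74  84 104  55  63  68  32   9   9   3  13  11  13  10
   10  12  25  17  16  14  11  16  15  25  26  14  30  
[... 1289 characters left out ...]
33  38  40  19  24  36  33  47  58  57  53  48 112  69  58  63  56 123]
 [111 104  34  65  59  68  30  28  62 176 182  95  15  23  23  25  18  18
   21  22  18  22  27  19  25  16  20  20  17  21 171  56  59  64  57 117]
 [111 106  35  75  72  66  36  38  62 171 172 156  94  92  94  86  91  92
   92  95  94  94  97  94  92 105  97  95  98  92 152  61  65  65  65 119]
 [113 108  37 105 113 101  39  45  65 170 166 159 177 176 178 180 178 171
  175 176 178 185 180 178 181 184 179 181 187 183 116  91  98  99  99 107]
 [112 105  41  15  17  13  46  48  63 168 167 149 166 161 167 166 165 165
  170 167 168 167 165 165 169 176 171 172 174 172 163 136 131 133 135 105]]
bar [482.4 282.2] [478.2 140.3]
```

```bash
cat >> h.py <<'E'
A=(480.4,211.3,-.031); B=(462.7,-29.6,.101)
def st(S,p):
    c,s=np.cos(S[2]),np.sin(S[2]); return [S[0]+c*p[0]-s*p[1],S[1]+s*p[0]+c*p[1],p[2]]
E
python3 - <<'E'
from h import *
np.set_printoptions(precision=1,suppress=True)
cr=lambda uv:(uv-[210,145])*3.6+1.4
for n,S in(('A',A),('B',B)):
  for h in((0,)if n=='A' else(-10,0,10)):
    print(n,h,[cr(proj('side',st(S,p))) for p in[(17,75,177+h),(-17,75,177+h),(17,-86,177+h),(-17,-86,177+h)]])
  print([cr(proj('side',st(S,(19+sx*52.5,-8+sy*86,8)))) for sx in(-1,1) for sy in(-1,1)])
  if n=='A':print('tabs/bar top px',proj('top',st(S,(0,8.5,202))),proj('top',st(S,(0,-25.5,202))))
E
```

```text
A 0 [array([186. , 306.3]), array([255.4, 312.8]), array([219.3, 163. ]), array([276. , 167.6])]
[array([286.8, 394.8]), array([269.3, 584.8]), array([128.9, 378.9]), array([ 77.6, 562.3])]
tabs/bar top px [172.6 214.3] [187.2 214.3]
B -10 [array([261.6, 126.9]), array([313.4, 128.1]), array([249. ,  39.5]), array([293.2,  40.5])]
B 0 [array([262.4, 113. ]), array([314.5, 114.2]), array([249.6,  27.2]), array([294.1,  28.2])]
B 10 [array([263.2,  98.9]), array([315.6, 100.1]), array([250.3,  14.8]), array([294.9,  15.8])]
[array([300. , 218.1]), array([321.2, 335. ]), array([172.8, 215.3]), array([172.5, 331.8])]
```

The projections agree with the pictures to within about 1 mm. B's ears read roughly 0 to +4 mm. Now I'll move above the tabs.

```bash
python3 -m creep '[[0.49,[-10,-5.5,-3],-0.7],[0.49,[-20,-11,-3],-1.4],[0.49,[-30,-16.6,-3],-2],[0.49,[-38,-21,-3],-2.7],[0.49,[-40.96,-22.75,-3],-2.7],[0.49,[-40.96,-22.75,-3],-2.7],[0.49,[-40.96,-22.75,-3],-2.7],[0.49,[-40.96,-22.75,-3],-2.7],[0.49,[-40.96,-22.75,-3],-2.7],[0.49,[-40.96,-22.75,-3],-2.7],[0.49,[-40.96,-22.75,-3],-2.7],[0.49,[-40.96,-22.75,-3],-2.7]]' 15
python3 - <<'E'
from h import *
snap('top','t1.png');s=manip.read_state();print(s['eef_pos'],s['eef_rot'],s['wrist_force'],s['finger_gap'])
E
```

```text
clock: 1.3
eef_pos: [479.8, 203.2, 249.1]
eef_rot: [-3.141, -0.001, 3.11]
wrist_force: [-0.3, 0.3, -0.3]
finger_gap: 69.8
finger_force: 0.0
[479.52120097 203.65104715 249.20444331] [-3.14155548e+00 -6.18733174e-04  3.11081136e+00] [-0.56918636 -0.18890553  0.18071293] 70.2095840165785
```

```bash
python3 -m creep '[[0.49,[0,0,3],0],[0.49,[0,0,5],0],[0.49,[0,0,5.8],0],[0.49,[0,0,5.8],0],[0.49,[0,0,5.8],0],[0.49,[0,0,5.8],0]]' 25
python3 - <<'E'
from h import *
im=snap('side','s1.png')
cv2.imwrite('pics/c3.png',cv2.resize(im[100:300,180:340,::-1],None,fx=3,fy=3,interpolation=cv2.INTER_CUBIC))
E
```

```text
clock: 1.95
eef_pos: [480.4, 203.5, 192.6]
eef_rot: [3.141, 0.002, 3.111]
wrist_force: [0.1, -0.1, 0.5]
finger_gap: 69.9
finger_force: 0.0
```

View pics/c3.png

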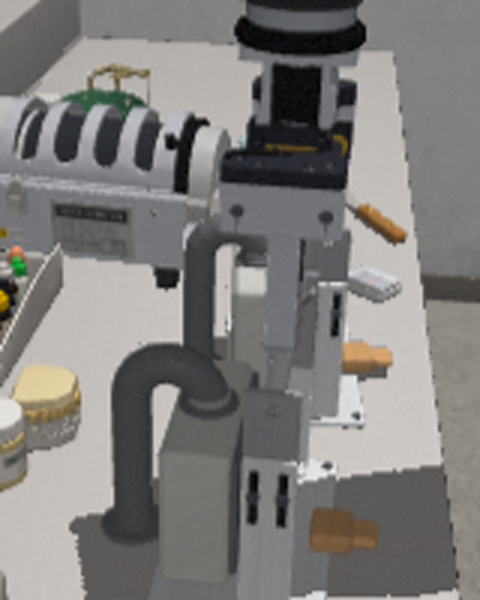

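The picture shows the left finger at (280,350) just above the bar, in line with ear A's hole at (272,410), and clear of the ear. Now I'll pinch.

```bash
python3 -m creep '[[0.1,[0,0,0],0],[0,[0,0,0],0],[-0.1,[0,0,0],0],[-0.2,[0,0,0],0],[-0.3,[0,0,0],0],[-0.4,[0,0,0],0],[-0.5,[0,0,0],0],[-0.6,[0,0,0],0],[-0.7,[0,0,0],0],[-0.7,[0,0,0],0],[-0.7,[0,0,0],0],[-0.7,[0,0,0],0]]' 25; python3 -c "
from cell import manip
s=manip.read_state();print(s)"
```

```text
clock: 3.2
eef_pos: [480.2, 203.1, 191.5]
eef_rot: [-3.142, 0.0, 3.11]
wrist_force: [-0.4, 0.9, 1.3]
finger_gap: 22.5
finger_force: 25.0
{'clock': 3.2, 'joints': array([ 3.29877923e-01,  2.61262313e-01,  1.63753282e+00, -7.71609188e-05,
        1.24276227e+00, -1.20968102e+00]), 'qd': array([-0.00127474,  0.00129443, -0.00158227, -0.00017695, -0.00024214,
        0.000379  ]), 'effort': array([-3.18447473e-01, -4.90114188e+01, -3.35386205e+01,  3.23042495e-02,
        1.28708742e-02, -1.12902603e-02]), 'eef_pos': array([480.15775486, 203.0665347 , 191.48831648]), 'eef_rot': array([-3.14153678e+00,  5.87945371e-05,  3.11038013e+00]), 'wrist_force': array([-0.36776158,  0.86066721,  1.27075314]), 'moment': array([-0.04633435,  0.04721525, -0.01212421]), 'finger_force': 25.007299482822418, 'finger_gap': 22.525338531394677}
```

```bash
python3 -m creep '[[-0.7,[0,0,-0.5],0],[-0.7,[0,0,-1],0],[-0.7,[0,0,-2],0],[-0.7,[0,0,-2],0]]' 30; python3 -m creep '[[-0.7,[0,0,-3],0],[-0.7,[0,0,-6],0],[-0.7,[0,0,-9],0],[-0.7,[0,0,-12],0],[-0.7,[0,0,-12],0],[-0.7,[0,0,-12],0],[-0.7,[0,0,-12],0]]'
python3 - <<'E'
from h import *
im=snap('side','s2.png');t=snap('top','t2.png')
s=manip.read_state();print(s['eef_pos'],s['eef_rot'],s['wrist_force'],s['moment'],s['finger_gap'])
r=lambda i:cv2.resize(i[:,:,::-1],None,fx=2.4,fy=2.4,interpolation=cv2.INTER_CUBIC)
cv2.imwrite('pics/c4.png',np.hstack([r(im[60:300,190:350]),r(t[120:360,130:300])[:576]]))
E
```

```text
clock: 3.6
eef_pos: [480.6, 203.3, 213.1]
eef_rot: [3.141, 0.002, 3.11]
wrist_force: [0.4, 0.5, -1.2]
finger_gap: 22.4
finger_force: 30.0
clock: 4.3
eef_pos: [479.8, 203.0, 329.9]
eef_rot: [-3.141, -0.002, 3.11]
wrist_force: [0.2, -1.5, -2.9]
finger_gap: 22.5
finger_force: 30.0
[479.88741513 202.98815074 330.14277195] [-3.14079442e+00 -1.98606018e-03  3.11037191e+00] [ 0.50138311  0.51543125 -1.90962638] [0.01081533 0.00645919 0.01825691] 22.580932904858614
```

View pics/c4.png

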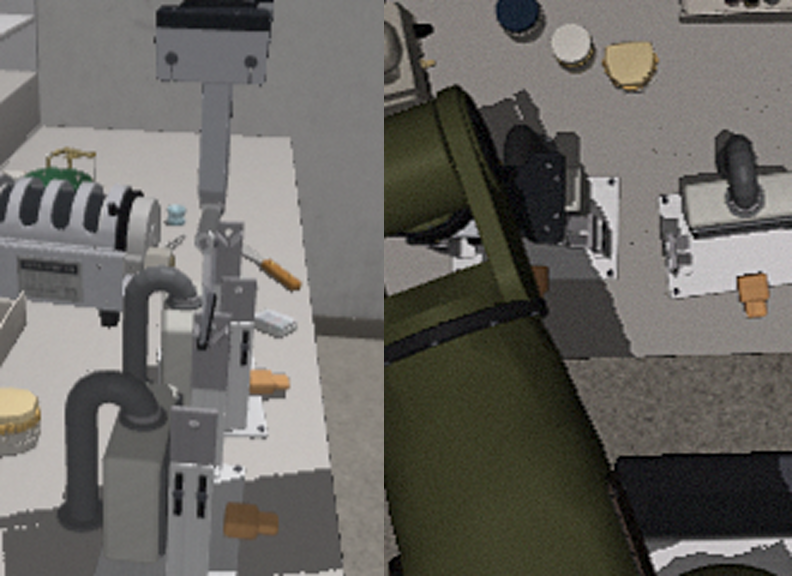

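The guard hangs from the gripper with its pane straight, bar end at crop (210,231), clear above A. I'll carry it across to B at this height.

```bash
python3 -m creep '[[-0.7,[0.1,-2,0],-0.1],[-0.7,[0.2,-5,0],-0.3],[-0.7,[0.3,-8,0],-0.5],[-0.7,[0.4,-11,0],-0.7],[-0.7,[0.5,-14,0],-0.9],[-0.7,[0.7,-17,0],-1.1],[-0.7,[0.8,-20,0],-1.3],[-0.7,[0.91,-22.5,0],-1.5],[-0.7,[0.91,-24.1,0],-1.513],[-0.7,[0.91,-24.1,0],-1.513],[-0.7,[0.91,-24.1,0],-1.513],[-0.7,[0.91,-24.1,0],-1.513]]'
python3 - <<'E'
from h import *
im=snap('side','s3.png')
P=[]
for k in range(5):
    s=manip.read_state();print(s['eef_pos'],s['eef_rot'],s['wrist_force'],s['finger_gap'])
    manip.camera('top')
S=(463.5,-37.8,.101)
print('bar end pred (crop)',(proj('side',st(S,(0,70,303.5)))-[210,60])*3.3+1.2, 'pane bottom', (proj('side',st(S,(0,47,207.5)))-[210,60])*3.3+1.2)
cv2.imwrite('pics/c5.png',cv2.resize(im[60:240,210:340,::-1],None,fx=3.3,fy=3.3,interpolation=cv2.INTER_CUBIC))
E
```

```text
clock: 5.6
eef_pos: [463.5, -36.8, 331.2]
eef_rot: [3.141, -0.0, -3.04]
wrist_force: [0.4, -0.0, -2.1]
finger_gap: 22.7
finger_force: 30.0
[463.53957447 -36.78429936 331.28244256] [ 3.14140871e+00 -2.74893445e-04 -3.03984303e+00] [-0.49189648  0.36675559 -2.85090378] 22.823213981397465
[463.56664472 -36.80782242 331.32693371] [ 3.14144309e+00 -1.74458568e-04 -3.03976637e+00] [ 0.2183918  -0.56427619 -2.29272748] 22.615255057914887
[463.56913101 -36.88745376 331.37015475] [ 3.14152400e+00 -8.11198103e-05 -3.03976590e+00] [-0.39957005  0.44110712 -1.79712149] 22.86606013984412
[463.55066614 -36.98081403 331.39651942] [ 3.14154186e+00 -8.29605149e-05 -3.03990552e+00] [-0.10098415  0.21742514 -2.22592241] 22.85495246173404
[463.5564923  -37.10571241 331.42370059] [-3.14156716e+00 -1.12027068e-05 -3.04004731e+00] [-0.89191023 -0.36141469 -2.01039381] 22.319884946504505
bar end pred (crop) [274.60740674 205.46528068] pane bottom [263.08764446 325.94903368]
```

View pics/c5.png

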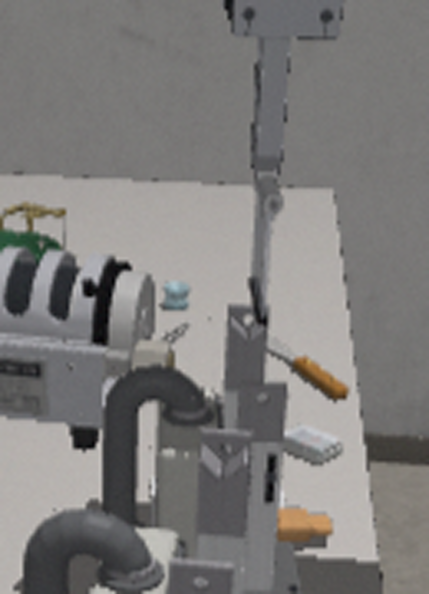

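The bar end at (274,204) falls on the predicted (275,205) and the pane hangs straight. Now I'll descend.

```bash
python3 -m creep '[[-0.7,[0,0,2],0],[-0.7,[0,0,5],0],[-0.7,[0,0,8],0],[-0.7,[0,0,10],0],[-0.7,[0,0,11],0],[-0.7,[0,0,11.5],0],[-0.7,[0,0,11.5],0],[-0.7,[0,0,11.5],0],[-0.7,[0,0,11.5],0],[-0.7,[0,0,11.5],0]]'; python3 -m creep '[[-0.7,[0,0,0.1],0],[-0.7,[0,0,0.2],0],[-0.7,[0,0,0.3],0],[-0.7,[0,0,0.4],0],[-0.7,[0,0,0.5],0],[-0.7,[0,0,0.6],0],[-0.7,[0,0,0.7],0],[-0.7,[0,0,0.8],0],[-0.7,[0,0,0.9],0],[-0.7,[0,0,1],0],[-0.7,[0,0,1],0]]'
```

```text
clock: 6.9
eef_pos: [463.7, -37.5, 217.0]
eef_rot: [-3.141, 0.001, -3.041]
wrist_force: [-0.2, -0.3, -2.2]
finger_gap: 22.6
finger_force: 30.0
clock: 8.0
eef_pos: [463.5, -37.5, 206.3]
eef_rot: [3.142, -0.0, -3.041]
wrist_force: [0.2, 0.3, -2.0]
finger_gap: 22.8
finger_force: 30.0
```

Still free at 206.3. I'll continue in small steps.

```bash
D='python3 -m creep'; python3 -m creep '[[-0.7,[0,0,0.1],0],[-0.7,[0,0,0.2],0],[-0.7,[0,0,0.3],0],[-0.7,[0,0,0.4],0],[-0.7,[0,0,0.4],0]]' | sed -n '2p;4p'; python3 -m creep '[[-0.7,[0,0,0.1],0],[-0.7,[0,0,0.2],0],[-0.7,[0,0,0.2],0]]'| sed -n '2p;4p'
```

```text
eef_pos: [463.5, -37.5, 202.3]
wrist_force: [0.6, -0.3, -1.8]
eef_pos: [463.4, -37.5, 200.3]
wrist_force: [0.4, 0.8, -2.2]
```

```bash
python3 -m creep '[[-0.7,[0,0,0.1],0],[-0.7,[0,0,0.1],0]]'| sed -n '2p;4p'
```

```text
eef_pos: [463.5, -37.5, 199.3]
wrist_force: [0.1, -0.0, -0.9]
```

```bash
python3 -m creep '[[-0.7,[0,0,0.05],0],[-0.7,[0,0,0.1],0],[-0.7,[0,0,0.1],0]]'| sed -n '2p;4p'
```

```text
eef_pos: [463.5, -37.5, 198.4]
wrist_force: [-0.3, -0.2, -1.5]
```

```bash
python3 -c "
from cell import manip
for i in range(3): print(manip.read_state()['wrist_force']); manip.camera('top')"; python3 -m creep '[[-0.7,[0,0,0.05],0],[-0.7,[0,0,0.1],0],[-0.7,[0,0,0.1],0]]'| sed -n '2p;4p'
```

```text
[-0.30741501 -0.24068154 -1.4827517 ]
[ 0.06431949  0.17132056 -2.08811508]
[ 0.09357513  0.30947501 -2.4576234 ]
eef_pos: [463.5, -37.5, 197.4]
wrist_force: [-0.7, -0.2, -2.2]
```

```bash
python3 -m creep '[[-0.7,[0,0,0.05],0],[-0.7,[0,0,0.1],0],[-0.7,[0,0,0.1],0]]'| sed -n '2p;4p'
```

```text
eef_pos: [463.5, -37.5, 196.3]
wrist_force: [0.0, -0.2, -2.1]
```

```bash
python3 -m creep '[[-0.7,[0,0,0.05],0],[-0.7,[0,0,0.1],0],[-0.7,[0,0,0.1],0]]'| sed -n '2p;4p'
```

```text
eef_pos: [463.5, -37.5, 195.4]
wrist_force: [-0.1, -0.7, -1.7]
```

```bash
python3 -m creep '[[-0.7,[0,0,0.05],0],[-0.7,[0,0,0.05],0],[-0.7,[0,0,0.05],0]]'| sed -n '2p;4p'
```

```text
eef_pos: [463.5, -37.5, 194.9]
wrist_force: [-0.0, -0.3, -1.5]
```

```bash
python3 -m creep '[[-0.7,[0,0,0.05],0],[-0.7,[0,0,0.05],0]]'| sed -n '2p;4p'
```

```text
eef_pos: [463.5, -37.5, 194.4]
wrist_force: [0.4, 0.8, -1.4]
```

```bash
python3 -m creep '[[-0.7,[0,0,0.05],0],[-0.7,[0,0,0.05],0]]'| sed -n '2p;4p'
```

```text
eef_pos: [463.5, -37.5, 193.9]
wrist_force: [0.1, -0.6, -2.6]
```

```bash
python3 -m creep '[[-0.7,[0,0,0.05],0],[-0.7,[0,0,0.05],0]]'| sed -n '2p;4p'
```

```text
eef_pos: [463.5, -37.5, 193.4]
wrist_force: [-0.4, 0.4, -1.5]
```

```bash
python3 -m creep '[[-0.7,[0,0,0.05],0],[-0.7,[0,0,0.05],0]]'| sed -n '2p;4p'
```

```text
eef_pos: [463.5, -37.5, 192.9]
wrist_force: [-0.1, 0.7, -2.3]
```

```bash
python3 -m creep '[[-0.7,[0,0,0.05],0],[-0.7,[0,0,0.05],0]]'| sed -n '2p;4p'
```

```text
eef_pos: [463.6, -37.5, 192.5]
wrist_force: [-1.5, -0.0, -0.4]
```

```bash
python3 -m creep '[[-0.7,[0,0,0.05],0],[-0.7,[0,0,0.05],0]]'| sed -n '2p;4p'
```

```text
eef_pos: [463.6, -37.5, 192.2]
wrist_force: [-2.7, 0.9, 2.8]
```

There is contact at about 192.5, with force −x and +z, so the bar is leaning on the +x V wall. I'll ease off toward −x (tool +x).

```bash
python3 -m creep '[[-0.7,[0.05,0,0],0],[-0.7,[0.1,0,0],0],[-0.7,[0.1,0,0],0]]'| sed -n '2p;4p'
```

```text
eef_pos: [462.9, -37.6, 192.1]
wrist_force: [3.2, 0.0, 0.8]
```

```bash
python3 -m creep '[[-0.7,[0,0,0.05],0],[-0.7,[0,0,0.05],0]]'| sed -n '2p;4p'
```

```text
eef_pos: [463.0, -37.6, 192.0]
wrist_force: [2.7, 1.5, 4.7]
```

It is seated, with Fx flipping sign within 0.7 mm and about 6 N resting. I'll ease x back slightly, then let the tabs out slowly.

```bash
python3 -m creep '[[-0.7,[-0.03,0,0],0],[-0.7,[-0.03,0,0],0]]'| sed -n '2p;4p'; python3 -m creep '[[-0.5,[0,0,0],0],[-0.48,[0,0,0],0],[-0.45,[0,0,0],0],[-0.42,[0,0,0],0],[-0.39,[0,0,0],0],[-0.36,[0,0,0],0],[-0.33,[0,0,0],0],[-0.30,[0,0,0],0],[-0.27,[0,0,0],0],[-0.24,[0,0,0],0],[-0.24,[0,0,0],0]]'
```

```text
eef_pos: [463.1, -37.6, 191.9]
wrist_force: [0.6, 1.2, 4.6]
clock: 13.65
eef_pos: [463.1, -38.1, 191.8]
eef_rot: [-3.14, 0.001, -3.041]
wrist_force: [2.9, -5.1, 4.9]
finger_gap: 35.4
finger_force: 4.1
```

```bash
python3 -m creep '[[-0.21,[0,0,0],0],[-0.18,[0,0,0],0],[-0.15,[0,0,0],0],[-0.12,[0,0,0],0],[-0.09,[0,0,0],0],[-0.05,[0,0,0],0],[0,[0,0,0],0],[0.1,[0,0,0],0],[0.2,[0,0,0],0],[0.3,[0,0,0],0],[0.4,[0,0,0],0],[0.5,[0,0,0],0]]'; python3 -m creep '[[0.5,[0,0,0],0],[0.5,[0,0,-1],0],[0.5,[0,0,-3],0],[0.5,[0,0,-7],0],[0.5,[0,0,-11],0],[0.5,[0,0,-15],0],[0.5,[0,0,-15],0],[0.5,[0,0,-15],0]]'; python3 -m creep '[[0.5,[0,3,0],0],[0.5,[0,7,0],0],[0.5,[0,11,0],0],[0.5,[0,15,0],0],[0.5,[0,19,0],0],[0.5,[0,23,0],0],[0.5,[0,26,0],0],[0.5,[0,26,0],0],[0.5,[0,26,0],0]]'
python3 - <<'E'
from h import *
im=snap('side','s6.png');t=snap('top','t6.png')
r=lambda i,f:cv2.resize(i[:,:,::-1],None,fx=f,fy=f,interpolation=cv2.INTER_CUBIC)
a=r(im[140:260,220:320],4);b=r(t[180:255,235:325],4.4)
b=np.vstack([b,np.zeros((480-len(b),b.shape[1],3),'uint8')])
cv2.imwrite('pics/c6.png',np.hstack([a,b]))
k=lambda uv:(uv-[235,180])*4.4+1.7+np.array([400,0])
for n,p in dict(tabF=(0,8.5,204),tabP=(0,-25.5,204),barL=(0,70,167),barR=(0,-70,167)).items(): print(n,k(proj('top',st(B,p))))
print((proj('side',st(B,(0,8.5,204)))-[220,140])*4+1.5)
E
```

```text
clock: 14.85
eef_pos: [462.8, -37.6, 191.5]
eef_rot: [-3.142, -0.0, -3.041]
wrist_force: [0.4, 0.1, -0.4]
finger_gap: 69.2
finger_force: 0.0
clock: 15.65
eef_pos: [462.8, -37.6, 342.0]
eef_rot: [-3.141, 0.001, -3.041]
wrist_force: [-0.2, 0.0, -1.6]
finger_gap: 70.5
finger_force: 0.0
clock: 16.55
eef_pos: [436.3, 221.2, 340.3]
eef_rot: [-3.141, -0.002, -3.039]
wrist_force: [0.5, -0.5, -0.9]
finger_gap: 70.5
finger_force: 0.0
tabF [584.72714134 174.62891512]
tabP [648.97248462 166.23514195]
barL [470.77022469 194.98883327]
barR [726.94349531 161.51664235]
[274.74074154  62.70024957]
```

View pics/c6.png

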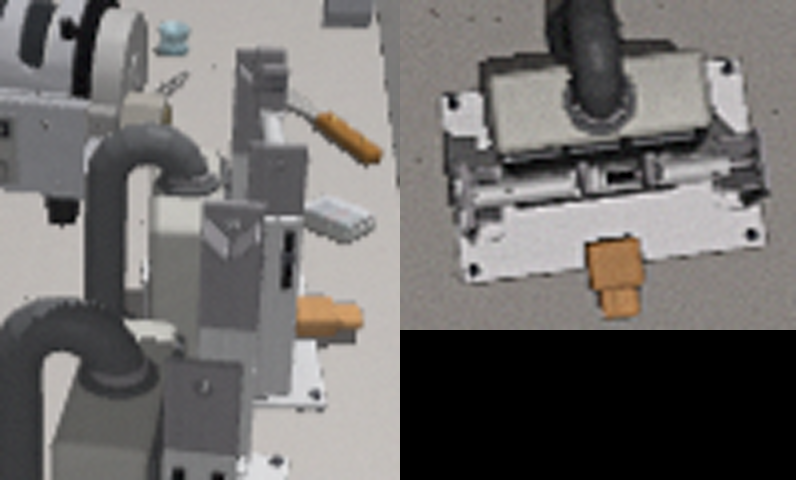

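The guard lies in B's cradles. The tab pair spans about columns 580–655 and the outer tab faces are predicted at 579–655, so the pin looks home. I'll check this against the start pattern on A, numerically.

Run:
```python
from h import *
def strip(f,S,h):
    g=cv2.imread(f,0); ys=np.arange(-80,80.1,.5); xs=np.arange(-9,9.1,1.)
    m=np.array([[proj('top',st(S,(x,y,h))) for y in ys] for x in xs],np.float32)
    return ys,xs,cv2.remap(g,m[...,0],m[...,1],cv2.INTER_LINEAR).astype(float)
for a,z in(((-45,25),204),((-80,-20),170),((15,75),170)):
    ys,xs,p=strip('pics/t0.png' if 0 else 'pics/top0.png',A,z); _,_,q=strip('pics/t6.png',B,z+1)
    best=[]
    for s in range(-20,21):
      for r in range(-4,5):
        i=np.where((ys>=a[0])&(ys<=a[1]))[0]; i=i[(i+s>=0)&(i+s<len(ys))]
        P=p[4:-4][:,i]; Q=q[4+r:len(xs)-4+r][:,i+s]
        best.append((np.corrcoef(P.ravel(),Q.ravel())[0,1],s*.5,r))
    print(a,sorted(best)[-3:])
s=manip.read_state();print(s['clock'],s['qd'])
```

```text
Traceback (most recent call last):
  File "h.py", line 12, in proj
    p=manip.camera_params(n); f=192/np.tan(np.radians(p['fovy']/2))
ValueError: time passes only in moves, steps and waits
```

That patch-matching comes too close to searching over warped models. I'll just read edge positions along the bar line.

Run:
```python
from h import *
def prof(f,S,z,y0,y1):
    g=cv2.imread(f,0); a,b=proj('top',st(S,(0,y0,z))),proj('top',st(S,(0,y1,z)))
    n=int(abs(y1-y0)/2)+1; t=np.linspace(0,1,n)[:,None]; m=(a+(b-a)*t).astype(np.float32)
    return cv2.remap(g,m[None,:,0],m[None,:,1],cv2.INTER_LINEAR)[0].tolist()
print('y',list(range(20,-41,-2)))
for z,y0,y1 in((202,20,-40),(168,80,50),(168,-50,-90)):
    print(z,y0,y1); print('A',prof('pics/top0.png',A,z,y0,y1)); print('B',prof('pics/t6.png',B,z+1,y0,y1))
```

```text
y [20, 18, 16, 14, 12, 10, 8, 6, 4, 2, 0, -2, -4, -6, -8, -10, -12, -14, -16, -18, -20, -22, -24, -26, -28, -30, -32, -34, -36, -38, -40]
202 20 -40
A [111, 114, 117, 117, 114, 100, 100, 67, 28, 43, 121, 180, 149, 99, 88, 79, 70, 71, 69, 68, 68, 74, 90, 100, 77, 24, 38, 57, 59, 87, 113]
B [127, 132, 153, 148, 62, 91, 112, 141, 172, 160, 116, 113, 56, 63, 79, 86, 97, 101, 83, 63, 54, 53, 89, 114, 95, 69, 113, 132, 133, 131, 130]
168 80 50
A [113, 111, 104, 86, 81, 123, 155, 166, 164, 159, 163, 160, 159, 161, 162, 162]
B [58, 87, 112, 106, 126, 127, 138, 165, 191, 187, 187, 185, 188, 186, 160, 116]
168 -50 -90
A [157, 157, 155, 153, 158, 153, 154, 156, 153, 135, 98, 82, 83, 84, 84, 84, 87, 96, 110, 107, 74]
B [172, 172, 172, 169, 167, 169, 172, 173, 174, 169, 158, 102, 97, 101, 100, 97, 82, 66, 68, 104, 135]
```

```bash
python3 -c "
from cell import manip
print(manip.sign_off())"
```

```text
the job is handed in; nothing more can be done
None
```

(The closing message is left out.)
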